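# Pack the colour-coded buffer carrier

## Task

Pack the carrier for calibrating the pH meter: stand the four white buffer bottles upright in it, each in the bay whose rubber pad has the colour of its cap. Keep every bottle upright, and set each one down on its pad rather than letting it drop. The two dark brown bottles with the same caps do not belong in the carrier: leave them standing where they are.

Things in the scene. Friction and masses are not known exactly. Their poses are not given: they have to be found in the camera images.
- bottle_red_c (a point): White plastic buffer bottle with red cap and red label stripe, loose on the bench (surface at z = 0). 104 mm tall: body 56 mm across up to 60 mm, sloping shoulder, then a ribbed screw cap 40 mm across from 78 to 104 mm above the underside; about 0.15 kg. Point: on the axis half-way up, 52 mm above the underside; z up along the axis, yaw without meaning.
- bottle_yellow_c (a point): White plastic buffer bottle with yellow cap and yellow label stripe, loose on the bench (surface at z = 0). 104 mm tall: body 56 mm across up to 60 mm, sloping shoulder, then a ribbed screw cap 40 mm across from 78 to 104 mm above the underside; about 0.15 kg. Point: on the axis half-way up, 52 mm above the underside; z up along the axis, yaw without meaning.
- bottle_blue_c (a point): White plastic buffer bottle with blue cap and blue label stripe, loose on the bench (surface at z = 0). 104 mm tall: body 56 mm across up to 60 mm, sloping shoulder, then a ribbed screw cap 40 mm across from 78 to 104 mm above the underside; about 0.15 kg. Point: on the axis half-way up, 52 mm above the underside; z up along the axis, yaw without meaning.
- bottle_green_c (a point): White plastic buffer bottle with green cap and green label stripe, loose on the bench (surface at z = 0). 104 mm tall: body 56 mm across up to 60 mm, sloping shoulder, then a ribbed screw cap 40 mm across from 78 to 104 mm above the underside; about 0.15 kg. Point: on the axis half-way up, 52 mm above the underside; z up along the axis, yaw without meaning.
- brown_red_c (a point): Look-alike: a dark brown bottle of the same shape and size with the same red cap, a reagent that does not belong in the carrier. It stands loose on the bench and stays there. Centre of the bottle, 52 mm above its underside; z points up.
- brown_blue_c (a point): Look-alike: a dark brown bottle of the same shape and size with the same blue cap, a reagent that does not belong in the carrier. It stands loose on the bench and stays there. Centre of the bottle, 52 mm above its underside; z points up.
- pad_red: Red round rubber pad, 66 mm across, 3 mm thick, on the floor of one bay of the carrier. Origin: centre of its underside, 5 mm above the bench; z up, x and y along the bay walls. Carrier: fixed dark grey open box 161 x 161 x 50 mm high, crossed by walls (5 mm) into four bays 73 mm square, 78 mm between centres, a pad centred in each; wire handles below the rim stick out 24 mm at two ends.
- pad_yellow: Yellow round rubber pad, 66 mm across, 3 mm thick, on the floor of one bay of the carrier. Origin: centre of its underside, 5 mm above the bench; z up, x and y along the bay walls. Carrier: fixed dark grey open box 161 x 161 x 50 mm high, crossed by walls (5 mm) into four bays 73 mm square, 78 mm between centres, a pad centred in each; wire handles below the rim stick out 24 mm at two ends.
- pad_blue: Blue round rubber pad, 66 mm across, 3 mm thick, on the floor of one bay of the carrier. Origin: centre of its underside, 5 mm above the bench; z up, x and y along the bay walls. Carrier: fixed dark grey open box 161 x 161 x 50 mm high, crossed by walls (5 mm) into four bays 73 mm square, 78 mm between centres, a pad centred in each; wire handles below the rim stick out 24 mm at two ends.
- pad_green: Green round rubber pad, 66 mm across, 3 mm thick, on the floor of one bay of the carrier. Origin: centre of its underside, 5 mm above the bench; z up, x and y along the bay walls. Carrier: fixed dark grey open box 161 x 161 x 50 mm high, crossed by walls (5 mm) into four bays 73 mm square, 78 mm between centres, a pad centred in each; wire handles below the rim stick out 24 mm at two ends.

How it is judged:
By the outcome, as a careful person would: the job done as asked, in the order asked, and still so for the second after the job is handed in, with the robot touching nothing.
It also fails if it takes over 96 s, if anything falls off the work surface, if the arm or the gripper's body presses on something with over 40 N, if the wrist force passes 120 N, or if a joint passes its speed limit or range.

## Robot

A 7-joint arm with a two-finger parallel gripper is mounted at the origin on the work surface. World frame = base frame: x ahead of the robot, y to its left, z up, the work surface at z = 0. Lengths are in mm, angles in rad, forces in N, time in s.
With the tool pointing down it reaches from about 425 to 875 mm from the base axis. Payload 8.4 kg.
Tool frame: the origin (TCP) lies at the very end of the fingers, on their centre line; the grasp point (between the pads) lies 19 mm behind it; z points along the fingers, y is the line along which they close (so a half turn about z gives the same grasp; the last joint's range is limited). The gripper opens to 85 mm and grips with 20 to 120 N. Pads are 22 mm wide; open, the fingers measure 114 mm over their backs; the gripper's body (76 mm by 85 mm) begins 54 mm behind the grasp point. The pads swing forward as they close: fully open they stand 13 mm farther back than shut.
Start: joints at [-1.292, 0.333, 0.04, 1.465, -0.013, 1.343, -0.059], TCP at [239.769, 604.131, 231.308] pointing down, gripper open.
Joint ranges: [-2.58, 2.58], [-0.38, 2.09], [-1.3, 1.39], [0.25, 2.4], [-1.5, 4.64], [0.08, 2.09], [-2.65, 2.65]. Speed limits (rad/s): [2.22, 2.22, 2.79, 2.79, 3.14, 3.14, 3.14].

## Interface

Orientations are given as a unit quaternion [x, y, z, w].
In Python, from workcell import ctrl gives the robot as it stands. The module is installed in compiled form; this text tells all that it offers.
- The arm moves only by the tool send_rows, never from a script. Its argument "plan" is a list that holds one entry, the list of rows, each a list of 7 numbers: the shift along the tool's x, y, z in mm, then the turn, a rotation vector about the tool's x, y, z in rad, then the opening, from -1 (shut) to 1 (fully open). In form: [[[x, y, z, ax, ay, az, jaw], ...]]. A call has 1 to 20 rows; each row shifts and turns the commanded pose from where the row before left it, along the tool's axes as they then stand; what a row does not reach is not made up. A row lasts 1/10 s, in which the tool goes at most 50 mm and 8.59 degrees, less where a joint would pass 70% of its speed; a pose out of reach is approached as far as the arm can. A call is refused whole if a number of a shift passes 50 or a number of a turn 0.15, either way. A call with a gripper value outside its range is refused whole. The fingers move at their own pace and stop on an object; the grip force is fixed at half the most. Time passes only in rows, so rows that do not move let the fingers close. It gives the time, the measured TCP pose, the force, the opening and the grip force at its end, in the units of the state.
- ctrl.get_state(): the state, without advancing time (a new reading comes with each control period).
- ctrl.snapshot(name): name is "scene" or "top" or "wrist"; returns a dict with "pixels" (480x640x3 uint8, blue, green, red), "fov_y" (degrees; the focal length in pixels is half the picture's height over the tangent of half this angle, whatever the lens; pixels are square), "cx", "cy" (the principal point, pixels), "pose" (4x4, takes a point from camera to world coordinates). Camera axes: x right, y down, z forward; pixel columns grow to the right and rows downward; lengths in mm; the calibration is good to about 2 mm. The wrist camera is an equidistant fisheye: a pixel r from the principal point sees the ray r / f radians off the axis. A picture is of the moment at which its call begins. There is no depth.
- ctrl.close_job(): hands the job in; it is judged then, once.
Trained networks look in a picture, given as the dict that the camera call returned (one of the last four; its "shot" number tells which), for a name from the list of things; names that differ only in an ending like _2 or _b are one class to them, and where a whole thing is asked for, a point or a joint stands for the part that bears it (a point fixed in the world has none). Each returns a list of dicts, best first, with "conf" (0 to 1); they miss things now and then, are a little off and sometimes report something else, mostly with a low value. They report only what shows in the picture. A call takes as long as a camera call.
- ctrl.boxes_of(picture, query): "centre" ([x, y, z] in mm, in world coordinates, good to about 4 mm: the middle of the surface that is visible of it).
- ctrl.masks_of(picture, query): "region" (480x640 bool, what is visible of it).
- ctrl.spot_point(picture, query): "centre" ([x, y, z] in mm, in world coordinates, good to about 4 mm: a listed point, or the origin of a listed thing).
The state is a dict: "clock": time; "qpos": joint angles; "dq": joint speeds; "effort": joint torques, N m; "position": TCP position; "tool_rot": TCP orientation; "ft_force": force on the tool from outside, world axes, zero at the start; "moment": the same for the moment, N m; "gripper_width": finger opening in mm; "gripper_force": force on a finger pad.
Only numpy, scipy, OpenCV 4.12 (cv2) and the standard library are available. Lean on these libraries where they do the work, as an engineer would, in place of code of your own. Each camera call takes 0.05 s, during which the arm holds its last target. There are 200 camera calls.

## Working session

There is one attempt and no reset: what is moved stays moved. The work goes in short steps, Python scripts to look and compute and a tool call to move; the robot and the scene stay as the last step left them, time stands still between calls to the robot, and variables do not carry over. Pictures are saved under pics/ and viewed, at most 14 in all, crops included, and the job is handed in when it is done.

Besides the shell and the picture viewer there is one more tool, called after "Request:" as a command line: name --argument value ..., lists and objects as JSON in quotes. send_rows: Moves the arm, as the interface text tells. Its arguments: {"type":"object","properties":{"plan":{"type":"array","items":{"type":"array","items":{"type":"array","items":{"type":"number"}}}}},"required":["plan"]}

```bash
mkdir -p pics
python3 - <<'E'
from workcell import ctrl
import cv2
s=ctrl.get_state();print(s['clock'],s['position'],s['tool_rot'],s['gripper_width'])
for n in ['top','scene']:
    p=ctrl.snapshot(n);cv2.imwrite(f'pics/{n}0.png',p['pixels'])
    for q in ['bottle_red_c','bottle_yellow_c','bottle_blue_c','bottle_green_c','brown_red_c','brown_blue_c','pad_red','pad_yellow','pad_blue','pad_green']:
        print(n,q,[([round(float(v)) for v in d['centre']],round(float(d['conf']),2)) for d in ctrl.spot_point(p,q)[:3]])
E
```

```text
0.0 [239.62097498 603.71272881 230.41460422] [ 1.87783313e-01  9.82210135e-01 -8.14689266e-04 -1.20118310e-04] 85.48243541517287
top bottle_red_c [([403, -236, 54], 0.63), ([470, 394, 53], 0.35)]
top bottle_yellow_c [([546, -288, 57], 0.68)]
top bottle_blue_c [([470, 397, 51], 0.82)]
top bottle_green_c [([404, 279, 53], 0.6)]
top brown_red_c [([540, 250, 52], 0.69)]
top brown_blue_c [([546, -288, 54], 0.63), ([480, -383, 57], 0.61)]
top pad_red [([575, -56, 6], 0.72)]
top pad_yellow [([499, -39, 4], 0.77)]
top pad_blue [([598, 26, 6], 0.94)]
top pad_green [([518, 38, 5], 0.58)]
scene bottle_red_c [([403, -238, 52], 0.57)]
scene bottle_yellow_c [([548, -290, 52], 0.86)]
scene bottle_blue_c [([472, 398, 53], 0.75)]
scene bottle_green_c [([404, 281, 55], 0.86)]
scene brown_red_c [([540, 251, 50], 0.59)]
scene brown_blue_c [([481, -379, 55], 0.87)]
scene pad_red [([574, -56, 2], 0.65)]
scene pad_yellow [([502, -36, 9], 0.72)]
scene pad_blue [([404, 281, 52], 0.39)]
scene pad_green [([521, 39, 2], 0.48)]
```

View pics/top0.png

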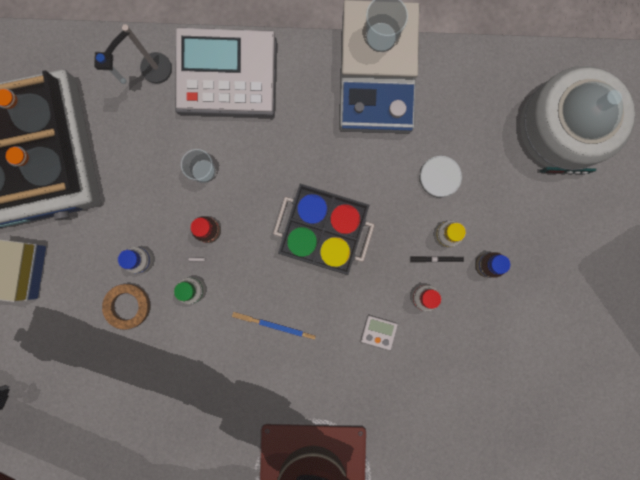

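View pics/scene0.png

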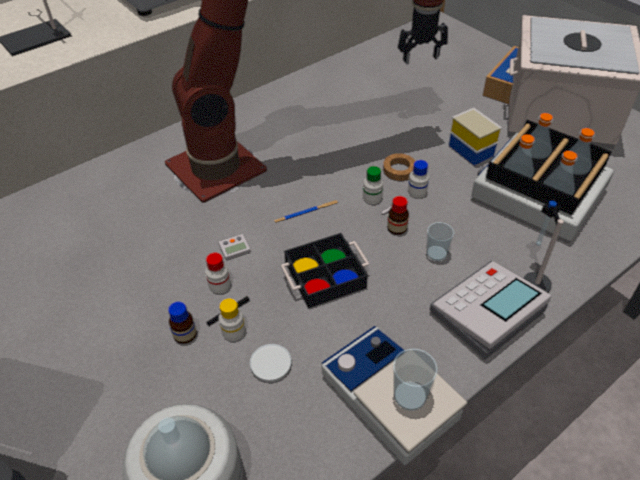

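The top view shows all four white bottles, with blue at (132,260), green (187,291), yellow (453,233) and red (429,298). The brown ones are red (204,229) and blue (494,265). The carrier is centred at (323,230). I'll align the tool with the world axes and go above the blue bottle first.

Request:
send_rows --plan '[[[0,0,0,0,0,-0.126,1],[0,0,0,0,0,-0.126,1],[0,0,0,0,0,-0.126,1],[-38.5,-34,0,0,0,0,1],[-38.5,-34,0,0,0,0,1],[-38.5,-34,0,0,0,0,1],[-38.5,-34,0,0,0,0,1],[-38.5,-34,0,0,0,0,1],[-38.5,-34,0,0,0,0,1],[0,0,0,0,0,0,1],[0,0,0,0,0,0,1],[0,0,0,0,0,0,1]]]'

```text
clock: 2.3
position: [463.6, 406.8, 231.3]
tool_rot: [-0.001, 1.0, 0.0, -0.0]
ft_force: [-0.9, 0.2, 0.1]
gripper_width: 85.7
gripper_force: 0.0
```

```bash
cat > look.py <<'E'
import sys,cv2
from workcell import ctrl
from scipy.spatial.transform import Rotation as R
s=ctrl.get_state();print(s['clock'],s['position'].round(1) if hasattr(s['position'],'round') else s['position'],'rotvec',R.from_quat(s['tool_rot']).as_matrix().round(3).tolist(),s['gripper_width'],s['gripper_force'],s['ft_force'])
cam=sys.argv[1];p=ctrl.snapshot(cam)
if sys.argv[2]!='-':cv2.imwrite('pics/'+sys.argv[2],p['pixels'])
for q in sys.argv[3:]:
    print(q,[([round(float(v),1) for v in d['centre']],round(float(d['conf']),2)) for d in ctrl.spot_point(p,q)[:3]])
E
python3 look.py wrist w1.png bottle_blue_c bottle_green_c
```

```text
2.3 [463.6 406.8 231.3] rotvec [[-1.0, -0.002, -0.001], [-0.002, 1.0, 0.001], [0.001, 0.001, -1.0]] 85.72032745458644 0.0 [-0.88778361  0.23819645  0.12845322]
bottle_blue_c [([470.1, 399.2, 57.3], 0.75)]
bottle_green_c [([406.5, 282.4, 51.0], 0.73)]
```

View pics/w1.png

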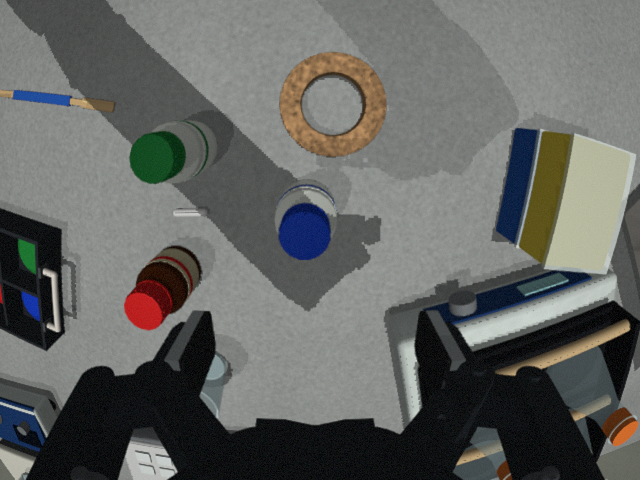

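The wrist view shows the blue cap at (305,231), with nothing in the way of the fingers. Descending to grip the cap, then lifting.

Request:
send_rows --plan '[[[-7.5,-8.5,0,0,0,0,1],[0,0,30,0,0,0,1],[0,0,40,0,0,0,1],[0,0,40,0,0,0,1],[0,0,30,0,0,0,1],[0,0,15,0,0,0,1],[0,0,5,0,0,0,1],[0,0,0,0,0,0,1],[0,0,0,0,0,0,-1],[0,0,0,0,0,0,-1],[0,0,0,0,0,0,-1],[0,0,0,0,0,0,-1],[0,0,0,0,0,0,-1],[0,0,0,0,0,0,-1],[0,0,0,0,0,0,-1],[0,0,0,0,0,0,-1]]]'

```text
clock: 4.05
position: [472.7, 397.7, 72.6]
tool_rot: [-0.0, 1.0, 0.001, 0.001]
ft_force: [-0.7, -0.7, 5.7]
gripper_width: 38.5
gripper_force: 59.7
```

Request:
send_rows --plan '[[[0,0,-10,0,0,0,-1],[0,0,-30,0,0,0,-1],[0,0,-40,0,0,0,-1],[0,0,-40,0,0,0,-1],[0,0,-20,0,0,0,-1],[-6,-16,0,0,0,0,-1],[-10,-30,0,0,0,0,-1],[-10,-30,0,0,0,0,-1],[-10,-30,0,0,0,0,-1],[-10,-30,0,0,0,0,-1],[-10,-30,0,0,0,0,-1],[-10,-30,0,0,0,0,-1],[-10,-30,0,0,0,0,-1],[-10,-30,0,0,0,0,-1],[-10,-30,0,0,0,0,-1],[-10,-30,0,0,0,0,-1],[-10,-30,0,0,0,0,-1],[-9,-26,0,0,0,0,-1],[0,0,0,0,0,0,-1],[0,0,0,0,0,0,-1]]]'

```text
clock: 6.05
position: [596.6, 23.8, 210.5]
tool_rot: [0.001, 1.0, -0.0, -0.001]
ft_force: [-0.1, 0.2, -1.0]
gripper_width: 38.6
gripper_force: 60.5
```

```bash
python3 look.py wrist w2.png bottle_blue_c pad_blue pad_red pad_yellow pad_green;python3 look.py wrist - bottle_blue_c pad_blue pad_red pad_yellow pad_green
```

```text
6.05 [596.6  23.8 210.5] rotvec [[-1.0, 0.002, -0.002], [0.002, 1.0, -0.0], [0.002, -0.0, -1.0]] 38.64575541879978 60.51775932312012 [-0.07949122  0.15362282 -1.00334243]
bottle_blue_c [([503.5, -28.7, 6.8], 0.29)]
pad_blue [([590.7, 17.1, 7.5], 0.6)]
pad_red [([574.0, -61.2, 7.4], 0.98)]
pad_yellow [([504.9, -29.6, 5.0], 0.8), ([406.3, -236.6, 51.6], 0.27)]
pad_green [([524.4, 41.1, 8.6], 0.81)]
6.35 [597.   26.1 211.2] rotvec [[-1.0, -0.002, -0.0], [-0.002, 1.0, 0.0], [0.0, 0.0, -1.0]] 38.49927421787218 60.51693320274353 [ 0.98531238 -0.29165967 -0.42073945]
bottle_blue_c []
pad_blue [([591.1, 15.5, 8.3], 0.89)]
pad_red [([577.5, -60.4, 6.6], 0.75)]
pad_yellow [([503.9, -31.9, 3.3], 0.8)]
pad_green [([525.5, 41.1, 7.7], 0.97)]
```

View pics/w2.png

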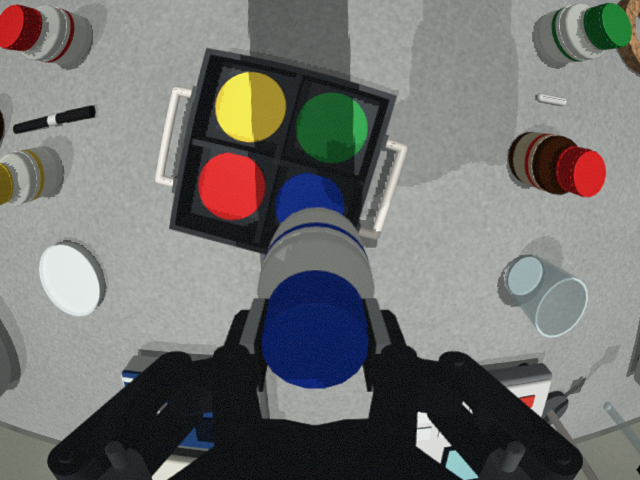

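The wrist view shows the bottle held upright, with the yellow (250,107), green (332,128) and red (231,187) pads visible. I'll fit the carrier pose from the pad colours in the wrist and top pictures.

Run:
```python
import cv2,numpy as np
from workcell import ctrl
H={'red':[(0,8),(172,180)],'yellow':[(22,34)],'green':[(50,85)],'blue':[(105,128)]}
# bay coords, from top view (x up, y left) : u ahead, v left
B={'blue':(39,39),'red':(39,-39),'green':(-39,39),'yellow':(-39,-39)}
def pads(img,p,name,c0):
    hsv=cv2.cvtColor(img,cv2.COLOR_BGR2HSV);f=240/np.tan(np.radians(p['fov_y'])/2);T=np.array(p['pose'])
    out={}
    for k,rs in H.items():
        m=sum(cv2.inRange(hsv,(a,120,50),(b,255,255)) for a,b in rs)
        n,_,st,ce=cv2.connectedComponentsWithStats(m.astype(np.uint8))
        for i in range(1,n):
            if st[i,4]<300:continue
            x,y=ce[i][0]-p['cx'],ce[i][1]-p['cy']
            if name=='wrist':
                r=np.hypot(x,y);t=r/f;d=np.array([x/r*np.sin(t),y/r*np.sin(t),np.cos(t)])
            else: d=np.array([x/f,y/f,1])
            d=T[:3,:3]@d;P=T[:3,3]+d*(8-T[2,3])/d[2]
            if np.hypot(*(P[:2]-c0))<90: out[k]=P[:2];print(name,k,P.round(1),st[i])
    return out
def fit(o,ks):
    A=np.array([B[k] for k in ks],float);P=np.array([o[k] for k in ks]);a=A-A.mean(0);q=P-P.mean(0)
    th=np.arctan2((a[:,0]*q[:,1]-a[:,1]*q[:,0]).sum(),(a*q).sum());R=np.array([[np.cos(th),-np.sin(th)],[np.sin(th),np.cos(th)]])
    c=P.mean(0)-R@A.mean(0);print('th',th.round(3),'c',c.round(1),{k:(c+R@np.array(B[k])).round(1).tolist() for k in B})
c0=np.array([548,-7])
p=ctrl.snapshot('wrist');o=pads(p['pixels'],p,'wrist',c0);fit(o,['red','yellow','green'])
p=ctrl.snapshot('top');o=pads(cv2.imread('pics/top0.png'),p,'top',c0);fit(o,list(B))
```

```text
wrist red [576.1 -55.1   8. ] [ 196  151   68   68 3590]
wrist yellow [501.7 -34.6   8. ] [ 214   70   71   71 3945]
wrist green [522.1  39.6   8. ] [ 294   91   72   71 3992]
wrist blue [586.5  17.2   8. ] [ 273  171   70   53 2322]
th -0.268 c [549.3  -7.6] {'blue': [597.2, 19.7], 'red': [576.6, -55.5], 'green': [522.0, 40.3], 'yellow': [501.4, -34.9]}
top red [575.7 -57.4   8. ] [330 204  30  30 707]
top yellow [500.5 -36.6   8. ] [320 237  31  30 719]
top green [521.2  38.5   8. ] [288 228  28  28 646]
top blue [596.3  17.5   8. ] [298 194  29  30 689]
th -0.27 c [548.4  -9.5] {'blue': [596.4, 17.7], 'red': [575.6, -57.5], 'green': [521.2, 38.5], 'yellow': [500.4, -36.7]}
```

Request:
send_rows --plan '[[[0,-7,0,0,0,0,-1],[0,0,0,0,0,0,-1],[0,0,30,0,0,0,-1],[0,0,30,0,0,0,-1],[0,0,30,0,0,0,-1],[0,0,20,0,0,0,-1],[0,0,10,0,0,0,-1],[0,0,5,0,0,0,-1],[0,0,2,0,0,0,-1],[0,0,1,0,0,0,-1],[0,0,0,0,0,0,-1],[0,0,0,0,0,0,-1]]]'

```text
clock: 7.95
position: [597.7, 18.2, 84.1]
tool_rot: [-0.0, 1.0, 0.0, 0.001]
ft_force: [-0.9, 0.8, -1.4]
gripper_width: 38.6
gripper_force: 60.5
```

```bash
for i in 1 2 3; do python3 look.py scene - | cut -c1-400; done
```

```text
7.95 [597.7  18.2  84.1] rotvec [[-1.0, -0.0, 0.001], [-0.0, 1.0, 0.0], [-0.001, 0.0, -1.0]] 38.57864961361167 60.51915764808655 [-0.87583105  0.76647356 -1.35984437]
8.0 [597.6  18.2  84. ] rotvec [[-1.0, -0.0, 0.001], [-0.0, 1.0, 0.0], [-0.001, 0.0, -1.0]] 38.607832465899556 60.5190646648407 [-0.53338867 -0.17002853 -0.2943044 ]
8.05 [597.5  18.2  83.8] rotvec [[-1.0, -0.0, 0.001], [-0.0, 1.0, 0.0], [-0.001, 0.0, -1.0]] 38.736255567804285 60.519089698791504 [-0.52768728 -0.19316913 -0.26580278]
```

Now down 1 mm per row to contact, watching the force.

Request:
send_rows --plan '[[[0,0,1,0,0,0,-1],[0,0,1,0,0,0,-1],[0,0,1,0,0,0,-1],[0,0,1,0,0,0,-1],[0,0,0,0,0,0,-1],[0,0,0,0,0,0,-1]]]'

```text
clock: 8.7
position: [597.8, 18.2, 80.6]
tool_rot: [-0.0, 1.0, 0.0, 0.001]
ft_force: [-3.5, 0.5, 10.2]
gripper_width: 38.5
gripper_force: 61.9
```

Request:
send_rows --plan '[[[0,0,0,0,0,0,0.31],[0,0,0,0,0,0,0.31],[0,0,0,0,0,0,0.31],[0,0,0,0,0,0,0.31],[0,0,-10,0,0,0,0.31],[0,0,-30,0,0,0,0.31],[0,0,-45,0,0,0,0.31],[0,0,-45,0,0,0,1],[24,33,0,0,0,0,1],[24,33,0,0,0,0,1],[24,33,0,0,0,0,1],[24,33,0,0,0,0,1],[24,33,0,0,0,0,1],[24,33,0,0,0,0,1],[24,33,0,0,0,0,1],[24,33,0,0,0,0,1],[0,0,0,0,0,0,1],[0,0,0,0,0,0,1]]]'

```text
clock: 10.5
position: [404.9, 282.6, 210.0]
tool_rot: [-0.001, 1.0, 0.0, 0.0]
ft_force: [0.8, -0.5, 0.5]
gripper_width: 85.1
gripper_force: 0.0
```

```bash
python3 look.py wrist w3.png bottle_green_c bottle_blue_c; python3 look.py scene s3.png bottle_green_c bottle_blue_c
```

```text
10.5 [404.9 282.6 210. ] rotvec [[-1.0, -0.002, 0.001], [-0.002, 1.0, 0.0], [-0.001, 0.0, -1.0]] 85.08782729525382 0.0 [ 0.75630351 -0.46813856  0.50243149]
bottle_green_c [([411.1, 281.6, 53.7], 0.89)]
bottle_blue_c [([595.9, 18.4, 63.0], 0.74)]
10.65 [406.  281.  209.6] rotvec [[-1.0, 0.002, 0.0], [0.002, 1.0, -0.0], [-0.0, -0.0, -1.0]] 85.5716327107654 0.0 [0.17544484 0.00177537 0.34507079]
bottle_green_c [([403.8, 280.6, 51.5], 0.72), ([478.9, -377.4, 55.7], 0.53)]
bottle_blue_c [([597.0, 19.9, 61.6], 0.81), ([544.0, 252.8, 49.2], 0.4)]
```

View pics/s3.png

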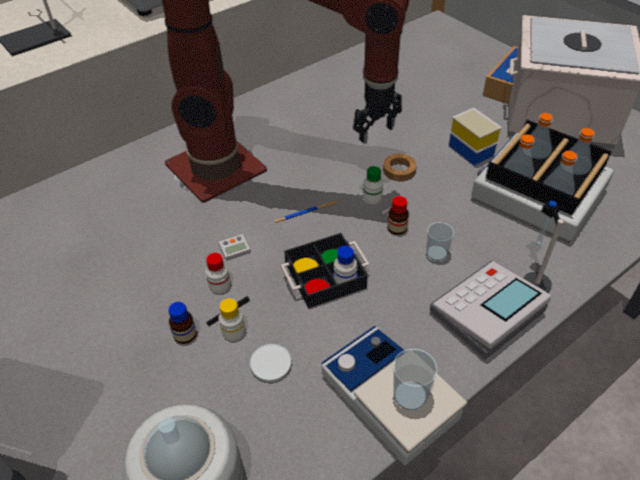

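The blue bottle stands in its bay at (345,265), upright. Next, grip the green one.

Request:
send_rows --plan '[[[0,0,30,0,0,0,1],[0,0,40,0,0,0,1],[0,0,40,0,0,0,1],[0,0,18,0,0,0,1],[0,0,10,0,0,0,1],[0,0,0,0,0,0,1],[0,0,0,0,0,0,-1],[0,0,0,0,0,0,-1],[0,0,0,0,0,0,-1],[0,0,0,0,0,0,-1],[0,0,0,0,0,0,-1],[0,0,0,0,0,0,-1],[0,0,0,0,0,0,-1],[0,0,0,0,0,0,-1]]]'

```text
clock: 12.2
position: [405.9, 282.2, 72.5]
tool_rot: [0.0, 1.0, 0.0, 0.001]
ft_force: [-0.6, -1.4, 5.9]
gripper_width: 38.8
gripper_force: 59.5
```

Request:
send_rows --plan '[[[0,0,-10,0,0,0,-1],[0,0,-30,0,0,0,-1],[0,0,-40,0,0,0,-1],[0,0,-40,0,0,0,-1],[0,0,-20,0,0,0,-1],[-7,-15,0,0,0,0,-1],[-12,-25,0,0,0,0,-1],[-12,-25,0,0,0,0,-1],[-12,-25,0,0,0,0,-1],[-12,-25,0,0,0,0,-1],[-12,-25,0,0,0,0,-1],[-12,-25,0,0,0,0,-1],[-12,-25,0,0,0,0,-1],[-12,-25,0,0,0,0,-1],[-7,-17,0,0,0,0,-1],[-5,-10,0,0,0,0,-1],[0,0,0,0,0,0,-1],[0,0,0,0,0,0,-1],[0,0,0,0,0,0,-1]]]'

```text
clock: 14.1
position: [519.9, 41.5, 211.4]
tool_rot: [-0.001, 1.0, 0.0, -0.0]
ft_force: [-1.1, -0.5, -1.1]
gripper_width: 38.7
gripper_force: 60.4
```

```bash
python3 look.py wrist w4.png bottle_green_c
```

```text
14.1 [519.9  41.5 211.4] rotvec [[-1.0, -0.002, -0.0], [-0.002, 1.0, 0.0], [0.0, 0.0, -1.0]] 38.67856588024853 60.40524244308472 [-1.0719579  -0.4764849  -1.14984854]
bottle_green_c [([519.9, 46.3, 194.1], 0.94)]
```

View pics/w4.png

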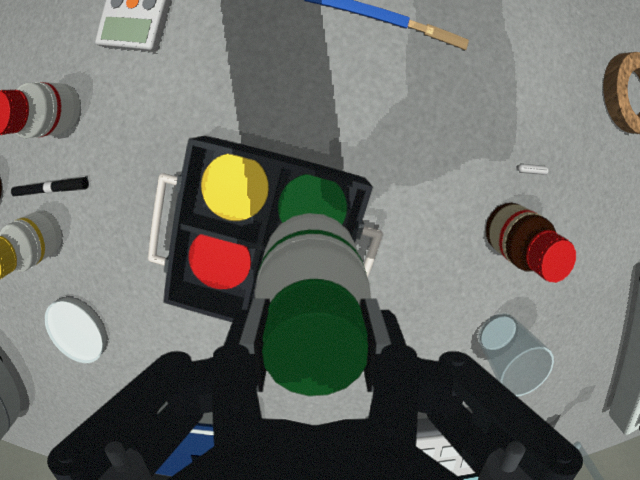

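The held green bottle at (315,330) is upright, and its pad is visible under it. Lowering.

Request:
send_rows --plan '[[[0,0,30,0,0,0,-1],[0,0,30,0,0,0,-1],[0,0,30,0,0,0,-1],[0,0,20,0,0,0,-1],[0,0,10,0,0,0,-1],[0,0,5,0,0,0,-1],[0,0,2,0,0,0,-1],[0,0,1,0,0,0,-1],[0,0,0,0,0,0,-1],[0,0,1,0,0,0,-1],[0,0,1,0,0,0,-1],[0,0,1,0,0,0,-1],[0,0,1,0,0,0,-1],[0,0,0,0,0,0,-1],[0,0,0,0,0,0,-1]]]'

```text
clock: 15.7
position: [521.1, 40.0, 80.5]
tool_rot: [0.0, 1.0, 0.0, 0.001]
ft_force: [-2.9, -1.0, 10.1]
gripper_width: 38.4
gripper_force: 61.4
```

Request:
send_rows --plan '[[[0,0,0,0,0,0,0.31],[0,0,0,0,0,0,0.31],[0,0,0,0,0,0,0.31],[0,0,0,0,0,0,0.31],[0,0,-10,0,0,0,0.31],[0,0,-30,0,0,0,0.31],[0,0,-45,0,0,0,0.31],[0,0,-45,0,0,0,1],[14,-34,0,0,0,0,1],[14,-34,0,0,0,0,1],[14,-34,0,0,0,0,1],[14,-34,0,0,0,0,1],[14,-34,0,0,0,0,1],[14,-34,0,0,0,0,1],[14,-34,0,0,0,0,1],[18,-38,0,0,0,0,1],[0,0,0,0,0,0,1],[0,0,0,0,0,0,1]]]'

```text
clock: 17.5
position: [404.0, -236.6, 210.0]
tool_rot: [0.001, 1.0, 0.0, 0.0]
ft_force: [-0.7, 1.2, -0.1]
gripper_width: 85.5
gripper_force: 0.0
```

```bash
python3 look.py wrist - bottle_red_c bottle_yellow_c; python3 look.py scene s5.png bottle_red_c bottle_yellow_c bottle_green_c bottle_blue_c
```

```text
17.5 [ 404.  -236.6  210. ] rotvec [[-1.0, 0.002, 0.001], [0.002, 1.0, 0.0], [-0.001, 0.0, -1.0]] 85.54711564322398 0.0 [-0.74086327  1.17138483 -0.14728814]
bottle_red_c [([406.9, -235.3, 50.9], 0.79), ([596.9, 18.2, 62.1], 0.54)]
bottle_yellow_c [([542.3, -284.6, 54.4], 0.79)]
17.65 [ 404.8 -234.9  209.5] rotvec [[-1.0, -0.002, 0.0], [-0.002, 1.0, 0.0], [-0.0, 0.0, -1.0]] 85.60847645427339 0.0 [ 0.3734023  -0.12193934  0.23321233]
bottle_red_c [([402.7, -236.8, 55.4], 0.82)]
bottle_yellow_c [([545.1, -288.4, 52.0], 0.86)]
bottle_green_c [([522.5, 39.0, 59.4], 0.56)]
bottle_blue_c [([596.1, 20.1, 61.2], 0.58)]
```

View pics/s5.png

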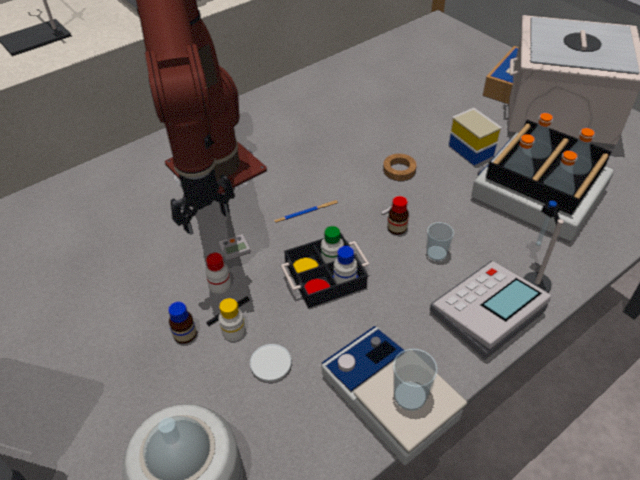

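Green (332,243) and blue (345,265) are standing in their bays. The tool is above the red white bottle, so I'll grip it.

Request:
send_rows --plan '[[[0,0,30,0,0,0,1],[0,0,40,0,0,0,1],[0,0,40,0,0,0,1],[0,0,18,0,0,0,1],[0,0,10,0,0,0,1],[0,0,0,0,0,0,1],[0,0,0,0,0,0,-1],[0,0,0,0,0,0,-1],[0,0,0,0,0,0,-1],[0,0,0,0,0,0,-1],[0,0,0,0,0,0,-1],[0,0,0,0,0,0,-1],[0,0,0,0,0,0,-1],[0,0,0,0,0,0,-1]]]'

```text
clock: 19.3
position: [405.1, -236.3, 72.4]
tool_rot: [-0.0, 1.0, -0.0, 0.001]
ft_force: [-1.6, 0.5, 4.9]
gripper_width: 38.4
gripper_force: 59.5
```

Request:
send_rows --plan '[[[0,0,-10,0,0,0,-1],[0,0,-30,0,0,0,-1],[0,0,-40,0,0,0,-1],[0,0,-40,0,0,0,-1],[0,0,-20,0,0,0,-1],[-10,10,0,0,0,0,-1],[-18,19,0,0,0,0,-1],[-18,19,0,0,0,0,-1],[-18,19,0,0,0,0,-1],[-18,19,0,0,0,0,-1],[-18,19,0,0,0,0,-1],[-18,19,0,0,0,0,-1],[-18,19,0,0,0,0,-1],[-18,19,0,0,0,0,-1],[-12,12,0,0,0,0,-1],[-5,6,0,0,0,0,-1],[0,0,0,0,0,0,-1],[0,0,0,0,0,0,-1],[0,0,0,0,0,0,-1]]]'

```text
clock: 21.2
position: [574.7, -57.2, 211.5]
tool_rot: [0.001, 1.0, -0.0, 0.0]
ft_force: [-0.1, 1.3, -1.2]
gripper_width: 38.9
gripper_force: 60.8
```

```bash
python3 look.py wrist w6.png bottle_red_c; python3 look.py scene -
```

```text
21.2 [574.7 -57.2 211.5] rotvec [[-1.0, 0.002, 0.0], [0.002, 1.0, -0.0], [-0.0, -0.0, -1.0]] 38.918251414912376 60.82318067550659 [-0.07811419  1.32314918 -1.17278881]
bottle_red_c []
21.3 [574.8 -56.9 211.5] rotvec [[-1.0, 0.001, 0.0], [0.001, 1.0, 0.0], [-0.0, 0.0, -1.0]] 38.47796437035568 60.82335948944092 [ 0.55904775 -0.45286549 -1.44485228]
```

View pics/w6.png

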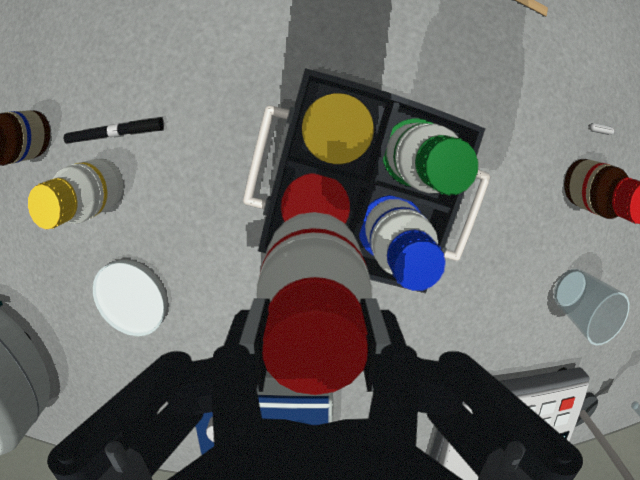

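Blue and green stand well centred on their pads, and red is held above its own pad. Lowering.

Request:
send_rows --plan '[[[-1,0,30,0,0,0,-1],[0,0,30,0,0,0,-1],[0,0,30,0,0,0,-1],[0,0,20,0,0,0,-1],[0,0,10,0,0,0,-1],[0,0,5,0,0,0,-1],[0,0,2,0,0,0,-1],[0,0,1,0,0,0,-1],[0,0,0,0,0,0,-1],[0,0,1,0,0,0,-1],[0,0,1,0,0,0,-1],[0,0,1,0,0,0,-1],[0,0,1,0,0,0,-1],[0,0,0,0,0,0,-1],[0,0,0,0,0,0,-1]]]'

```text
clock: 22.85
position: [576.9, -56.0, 80.5]
tool_rot: [-0.0, 1.0, 0.0, 0.001]
ft_force: [-2.3, -0.1, 8.8]
gripper_width: 38.2
gripper_force: 62.1
```

Request:
send_rows --plan '[[[0,0,0,0,0,0,0.31],[0,0,0,0,0,0,0.31],[0,0,0,0,0,0,0.31],[0,0,0,0,0,0,0.31],[0,0,-10,0,0,0,0.31],[0,0,-30,0,0,0,0.31],[0,0,-45,0,0,0,0.31],[0,0,-45,0,0,0,1],[4,-33,0,0,0,0,1],[4,-33,0,0,0,0,1],[4,-33,0,0,0,0,1],[4,-33,0,0,0,0,1],[4,-33,0,0,0,0,1],[5,-33,0,0,0,0,1],[5,-34,0,0,0,0,1],[0,0,0,0,0,0,1],[0,0,0,0,0,0,1]]]'

```text
clock: 24.55
position: [545.9, -288.8, 209.9]
tool_rot: [0.001, 1.0, -0.0, 0.0]
ft_force: [-0.4, 0.2, 1.0]
gripper_width: 85.3
gripper_force: 0.0
```

```bash
python3 look.py wrist w7.png bottle_yellow_c bottle_red_c; python3 look.py scene - bottle_yellow_c bottle_red_c;  python3 look.py top - bottle_red_c bottle_yellow_c
```

```text
24.55 [ 545.9 -288.8  209.9] rotvec [[-1.0, 0.002, 0.0], [0.002, 1.0, -0.0], [-0.0, -0.0, -1.0]] 85.34307293302444 0.0 [-0.42924004  0.20639282  0.97759755]
bottle_yellow_c [([543.6, -286.3, 49.5], 0.79), ([502.9, -29.7, 4.6], 0.67)]
bottle_red_c [([579.3, -56.5, 63.5], 0.72)]
24.7 [ 546.9 -286.4  209.5] rotvec [[-1.0, -0.002, 0.0], [-0.002, 1.0, 0.001], [-0.0, 0.001, -1.0]] 85.0643869600012 0.0 [-0.08305081 -0.51739561  1.28593   ]
bottle_yellow_c [([545.5, -289.1, 52.1], 0.73)]
bottle_red_c [([576.9, -59.1, 59.4], 0.84)]
24.85 [ 546.7 -286.8  209.4] rotvec [[-1.0, -0.002, 0.0], [-0.002, 1.0, 0.0], [-0.0, 0.0, -1.0]] 85.39582357103819 0.0 [ 0.40923209 -0.2879953   0.49912973]
bottle_red_c [([575.7, -58.6, 61.1], 0.89), ([499.2, -36.0, 3.2], 0.37)]
bottle_yellow_c [([498.5, -40.1, 0.7], 0.64), ([546.0, -289.8, 51.3], 0.58)]
```

View pics/w7.png

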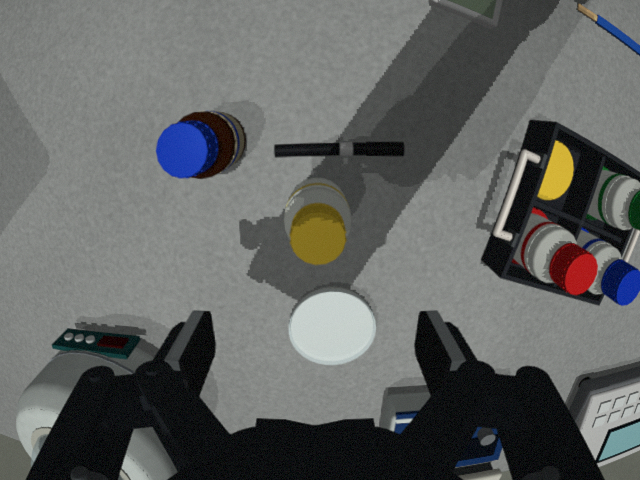

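Red stands in its bay, and the yellow cap at (317,234) is clear of its neighbours. Gripping it.

Request:
send_rows --plan '[[[1,-1,30,0,0,0,1],[0,0,40,0,0,0,1],[0,0,40,0,0,0,1],[0,0,18,0,0,0,1],[0,0,10,0,0,0,1],[0,0,0,0,0,0,1],[0,0,0,0,0,0,-1],[0,0,0,0,0,0,-1],[0,0,0,0,0,0,-1],[0,0,0,0,0,0,-1],[0,0,0,0,0,0,-1],[0,0,0,0,0,0,-1],[0,0,0,0,0,0,-1],[0,0,0,0,0,0,-1]]]'

```text
clock: 26.4
position: [546.1, -289.0, 72.7]
tool_rot: [-0.0, 1.0, -0.0, 0.001]
ft_force: [-0.3, 1.1, 5.9]
gripper_width: 38.7
gripper_force: 59.6
```

Request:
send_rows --plan '[[[0,0,-10,0,0,0,-1],[0,0,-30,0,0,0,-1],[0,0,-40,0,0,0,-1],[0,0,-40,0,0,0,-1],[0,0,-20,0,0,0,-1],[2,13,0,0,0,0,-1],[4,25,0,0,0,0,-1],[4,25,0,0,0,0,-1],[4,25,0,0,0,0,-1],[4,25,0,0,0,0,-1],[4,25,0,0,0,0,-1],[4,25,0,0,0,0,-1],[4,25,0,0,0,0,-1],[4,25,0,0,0,0,-1],[4,25,0,0,0,0,-1],[5,10,0,0,0,0,-1],[2,5,0,0,0,0,-1],[0,0,0,0,0,0,-1],[0,0,0,0,0,0,-1],[0,0,0,0,0,0,-1]]]'

```text
clock: 28.4
position: [500.3, -37.1, 211.3]
tool_rot: [0.001, 1.0, -0.0, 0.0]
ft_force: [0.0, -0.5, -1.4]
gripper_width: 38.3
gripper_force: 60.7
```

Request:
send_rows --plan '[[[0,0,30,0,0,0,-1],[0,0,30,0,0,0,-1],[0,0,15,0,0,0,-1],[0,0,0,0,0,0,-1],[0,0,0,0,0,0,-1]]]'

```text
clock: 28.9
position: [500.5, -36.6, 136.8]
tool_rot: [0.0, 1.0, -0.0, 0.0]
ft_force: [0.6, -1.0, -1.5]
gripper_width: 38.7
gripper_force: 60.8
```

Request:
send_rows --plan '[[[0,0,15,0,0,0,-1],[0,0,20,0,0,0,-1],[0,0,10,0,0,0,-1],[0,0,5,0,0,0,-1],[0,0,2,0,0,0,-1],[0,0,1,0,0,0,-1],[0,0,0,0,0,0,-1],[0,0,1,0,0,0,-1],[0,0,1,0,0,0,-1],[0,0,1,0,0,0,-1],[0,0,1,0,0,0,-1],[0,0,0,0,0,0,-1],[0,0,0,0,0,0,-1]]]'

```text
clock: 30.2
position: [501.1, -35.8, 80.5]
tool_rot: [-0.0, 1.0, 0.0, 0.001]
ft_force: [-3.3, 0.9, 11.4]
gripper_width: 38.7
gripper_force: 62.1
```

Contact on the pad. Releasing, rising and moving away.

Request:
send_rows --plan '[[[0,0,0,0,0,0,0.31],[0,0,0,0,0,0,0.31],[0,0,0,0,0,0,0.31],[0,0,0,0,0,0,0.31],[0,0,-10,0,0,0,0.31],[0,0,-30,0,0,0,0.31],[0,0,-45,0,0,0,0.31],[0,0,-45,0,0,0,0.31],[0,-30,-10,0,0,0,0.31],[0,-30,0,0,0,0,0.31],[0,-30,0,0,0,0,0.31],[0,-30,0,0,0,0,0.31],[0,-30,0,0,0,0,0.31],[0,-30,0,0,0,0,0.31],[0,0,0,0,0,0,0.31],[0,0,0,0,0,0,0.31]]]'

```text
clock: 31.8
position: [500.1, -216.4, 219.8]
tool_rot: [0.001, 1.0, -0.0, 0.0]
ft_force: [0.7, 0.0, -0.5]
gripper_width: 56.0
gripper_force: 0.0
```

```bash
python3 look.py top - bottle_red_c bottle_yellow_c bottle_green_c bottle_blue_c brown_red_c brown_blue_c; python3 look.py scene s8.png
```

```text
31.8 [ 500.1 -216.4  219.8] rotvec [[-1.0, 0.002, 0.0], [0.002, 1.0, -0.0], [-0.0, -0.0, -1.0]] 55.971311438737885 0.0 [ 0.65815946  0.03727539 -0.50057522]
bottle_red_c [([575.0, -58.3, 62.6], 0.56), ([520.6, 36.8, 3.3], 0.3)]
bottle_yellow_c [([499.2, -36.6, 61.4], 0.91), ([572.7, -55.2, 58.9], 0.17)]
bottle_green_c [([521.2, 36.4, 61.6], 0.58)]
bottle_blue_c [([594.1, 17.0, 61.6], 0.6)]
brown_red_c [([539.2, 248.9, 52.9], 0.65)]
brown_blue_c []
32.15 [ 500.5 -215.2  219.4] rotvec [[-1.0, -0.001, 0.0], [-0.001, 1.0, 0.0], [-0.0, 0.0, -1.0]] 56.2210901533427 0.0 [ 0.03679258 -0.17061131  0.81111539]
```

View pics/s8.png

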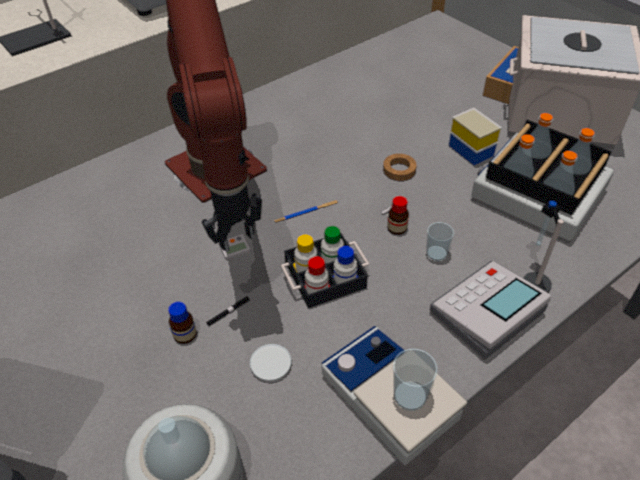

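All four white bottles stand upright in the carrier, around (325,265). The brown ones at (182,323) and (398,216) are where they were, and the gripper is clear.

```bash
python3 -c "
from workcell import ctrl
print(ctrl.close_job())"
```

```text
the job is handed in; nothing more can be done
None
```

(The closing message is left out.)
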